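# Shut off the guarded gas valve

## Task

Shut off the gas at the sloping valve console: turn the black latch knob a quarter turn clockwise to its stop to free the clear hood, swing the hood up by its steel D-handle as far as it goes so that it stays open, then turn the valve lever under it a quarter turn counter-clockwise to its stop, so that it points straight down the slope. Do not force the hood against the latch, and leave the bottle, jar and beaker standing beside the console where they are.

Things in the scene. Friction and masses are not known exactly. Their poses are not given: they have to be found in the camera images.
- console: White wedge-shaped valve console fixed to the bench, 220 mm deep (x), 170 mm wide (y), 50 mm high in front, 147 mm at the back. Origin: centre of its underside; x to its back, y to its left, z up. Its face slopes 25 degrees from level, rising towards the back; 'out of the face' is tilted 25 degrees from vertical towards its front (-x), so a tool square to the face is tilted 25 degrees.
- hood_hinge (a point): Middle of the hood's hinge line, on the face near its upper edge; the hinge line runs along the console's y. Axes as the console's. The face's front edge is 222 mm down the slope from here.
- hood (a joint): Angle of the clear plastic hood over the valve: 0 closed, grows as it swings up and back, stop at 1.92 rad. Hood 140 mm down the slope, 140 mm wide, centred, 55 mm high above the face, open underneath. A stiff hinge keeps it wherever it is left (about 3 N at the handle). Fully open it stands up behind the valve and in the way of an upright tool; a tool square to the face is clear of it.
- hood_handle (a point): Middle of the round cross bar (10 mm thick, 60 mm long, along the console's y) of the steel D-handle at the hood's lower edge; moves with the hood. Closed, it is 182 mm down the slope from the hinge line, 38 mm above the face, 42 mm from the hood's lower wall: room for one finger inside the D. The bar turns in the fingers, so the tool can keep one tilt all the way.
- latch (a joint): Angle of the latch: 0 locked (its steel tongue points up the slope and lies over the hood's lower edge), grows clockwise as seen looking at the face, stop at 1.571 rad (tongue points to the console's right, -y). The hood is free above about 1.0 rad. Turns with slight friction, stays where it is left. Starts between 0 and 0.3.
- latch_grip (a point): Middle of the black wing of the latch knob, on its axis, 81.5 mm above the face, at the lower right corner of the face. The wing is 60 mm long in line with the tongue, 13 mm thick, 28 mm high (its top is 11 mm above this point); the tongue, 55 mm long from the axis and 12 mm wide, lies 20 mm below this point. Axes: x along the tongue, z out of the face; they turn with the latch.
- lever (a joint): Angle of the valve lever: 0 open (in line with the pipe, pointing to the console's left, +y), grows counter-clockwise as seen looking at the face, stop at 1.571 rad shut (pointing straight down the slope). Needs about 4 N at the black sleeve; stays where it is left. Starts between 0 and 0.4.
- lever_grip (a point): Point in the middle of the lever's black sleeve, 56 mm from the lever's axis and 36 mm above the face; moves with the lever. The sleeve is 48 mm long, 14 mm wide, 12 mm thick and ends 78 mm from the axis. Axes: y along the lever away from its axis, z out of the face.
- lever_axis (a point): Point on the lever's turning axis, 36 mm above the face (level with the sleeve), fixed to the console, axes as the console's. The turning axis is square to the face.
- bottle_blue_mid (a point): Loose closed bottle with blue cap, 54 mm across, 113 mm high, standing left in front of the console: its centre. To be left alone.
- jar_salt_mid (a point): Loose closed white jar, 56 mm across, 69 mm high, standing right in front of the console: its centre. To be left alone.
- beaker_blue_mid (a point): Loose glass beaker, 68 mm across, 84 mm high, standing to the right, nearer the robot: its centre. To be left alone.
Things that resemble listed ones, but are neither listed nor needed, are in the scene too. Leave any brown or red look-alike of the part that bears bottle_blue_mid alone.

How it is judged:
By the outcome, as a careful person would: the job done as asked, in the order asked, and still so for the second after the job is handed in, with the robot touching nothing.
It also fails if it takes over 72 s, if anything falls off the work surface, if the arm or the gripper's body presses on something with over 40 N, if the wrist force passes 120 N, or if a joint passes its speed limit or range.

## Robot

A 6-joint arm with a two-finger parallel gripper is mounted at the origin on a cart in front of the work surface, level with it; the furniture and walls round the work are solid. World frame = base frame: x ahead of the robot, y to its left, z up, the work surface at z = 0. Lengths are in mm, angles in rad, forces in N, time in s.
With the tool pointing down it reaches from about 425 to 1125 mm from the base axis. Payload 14.9 kg.
Tool frame: the origin (TCP) lies on the centre line of the jaws, within the pads' length; the fingertips stand 17 mm ahead of it and the grasp point (between the pads) lies 2 mm behind it; z points along the fingers, y is the direction in which the jaws open and shut (so a half turn about z gives the same grasp; the last joint's range is limited). The gripper opens to 91 mm and grips with 3 to 60 N. Pads are 32 mm wide; open, the fingers measure 118 mm over their backs; the gripper's body (76 mm by 178 mm) begins 60 mm behind the grasp point.
Start: joints at [-1.258, 0.379, 1.734, -0, 1.028, -0.033], TCP at [237.261, -658.578, 230.932] pointing down, gripper open.
Joint ranges: [-2.77, 2.77], [-0.74, 2.19], [0, 2.66], [-1.06, 4.2], [0.31, 2.87], [-3.08, 3.08]. Speed limits (rad/s): [1.89, 1.89, 2.39, 3.14, 3.14, 3.14].

## Interface

Orientations are given as a unit quaternion [w, x, y, z].
In Python, from cell import ctrl gives the robot as it stands.
- The arm moves only by the shell command python3 -m crank 'ROWS' [FORCE]. ROWS is JSON, a list of rows, each a list of 7 numbers: the opening, from 0 (shut) to 1 (fully open), then the shift along the tool's x, y, z in mm, then the turn, a rotation vector about the tool's x, y, z in degrees. In form: [[fingers, dx, dy, dz, wx, wy, wz], ...]. A call has 1 to 12 rows; each row is the pose to reach, as a shift and turn from the pose commanded when the call began, along the tool's axes at that moment; what a row does not reach only later rows make up. A row lasts 1/10 s, in which the tool goes at most 50 mm and 8.59 degrees, less where a joint would pass 70% of its speed; a pose out of reach is approached as far as the arm can. A call with a gripper value outside its range is refused whole. The fingers move at their own pace and stop on an object; FORCE is the grip in N (left out, the last holds). Time passes only in rows, so rows that repeat a pose let the fingers close. It gives the time, the measured TCP pose, the force and the opening at its end, in the units of the state.
- ctrl.get_state(): the state, without advancing time (a new reading comes with each control period).
- ctrl.capture(name): name is "side" or "top" or "wrist"; returns the picture (384x512x3 uint8, red, green, blue); there is no depth.
- ctrl.camera_params(name): a dict with "fx", "fy", "cx", "cy" (pixels), "extrinsics" (4x4, takes a point from world to camera coordinates). Camera axes: x right, y up, looking along -z (the intrinsics and any distortion apply to the point x, -y, -z); pixel columns grow to the right and rows downward; lengths in mm; the calibration is good to about 2 mm. A picture is of the moment at which its call begins: read the wrist's pose just before it. camera_params takes no time and is no camera call; for the wrist camera it gives the pose at the moment of the call.
- ctrl.sign_off(): hands the job in, once; it reports no verdict.
The state is a dict: "clock": time; "joints": joint angles; "dq": joint speeds; "joint_efforts": joint torques, N m; "tool_pos": TCP position; "orientation": TCP orientation; "ft_force": force on the tool from outside, world axes, zero at the start; "torque": the same for the moment, N m; "grip_width": finger opening in mm.
Only numpy, scipy, OpenCV 4.12 (cv2) and the standard library are available. Lean on these libraries where they do the work, as an engineer would, in place of code of your own. Each camera call takes 0.05 s, during which the arm holds its last target.

## Working session

There is one attempt and no reset: what is moved stays moved. The work goes in short steps, Python scripts to look and compute and a shell command to move; the robot and the scene stay as the last step left them, time stands still between calls to the robot, and variables do not carry over. Pictures are saved under pics/ and viewed, and the job is handed in when it is done.

```bash
ls; mkdir -p pics; python3 - <<'E'
from cell import ctrl
import cv2,json
s=ctrl.get_state(); print(s)
for n in ("side","top","wrist"):
    p=ctrl.camera_params(n); print(n,p)
    im=ctrl.capture(n); cv2.imwrite(f"pics/{n}0.png",im[:,:,::-1])
E
```

```text
pics
{'clock': 0.0, 'joints': array([-1.25831130e+00,  3.79407542e-01,  1.73475460e+00, -3.09263597e-05,
        1.02850763e+00, -3.32989760e-02]), 'dq': array([ 0.00080368,  0.00190484, -0.00208993,  0.00125543,  0.00031315,
        0.00104804]), 'joint_efforts': array([-2.78709767e-04, -7.63722610e+01, -4.34372592e+01,  6.51005795e-02,
        4.23632632e-02, -8.00450402e-05]), 'tool_pos': array([ 237.13060875, -658.22275468,  230.30192898]), 'orientation': array([-5.31477124e-04,  9.85089853e-01,  1.72039794e-01, -8.80466144e-05]), 'ft_force': array([-0.42404423, -0.20575188, -0.27476775]), 'torque': array([0.00750871, 0.0189638 , 0.01211216]), 'grip_width': 91.30768790524871}
side {'fx': 383.28740597440793, 'fy': 383.28740597440793, 'cx': 251.5540360446085, 'cy': 191.7918713836578, 'extrinsics': array([[-8.84131636e-01, -4.67046796e-01,  1.33619183e-02,
         4.11125150e+02],
       [ 2.20218346e-01, -3.91315997e-01,  8.93518702e-01,
        -2.42328221e+02],
       [-4.12086315e-01,  7.92930691e-01,  4.48827125e-01,
        -9.87049504e+02],
       [ 0.00000000e+00,  0.000000
[... 279 characters left out ...]
01, -2.36764216e-02,  1.20999358e-01,
        -5.06032843e+02],
       [-1.20945269e-01,  3.70859898e-03,  9.92652249e-01,
        -1.44560795e+03],
       [ 0.00000000e+00,  0.00000000e+00,  0.00000000e+00,
         1.00000000e+00]])}
wrist {'fx': 285.5652873850021, 'fy': 285.5652873850021, 'cx': 251.79355158837922, 'cy': 190.27562953485366, 'extrinsics': array([[ 3.38667533e-01, -9.40906003e-01, -4.41937730e-04,
        -6.99758841e+02],
       [ 9.13484749e-01,  3.28910085e-01, -2.39507345e-01,
         2.63846160e+01],
       [ 2.25499257e-01,  8.07096583e-02,  9.70894452e-01,
        -3.90624436e+02],
       [ 0.00000000e+00,  0.00000000e+00,  0.00000000e+00,
         1.00000000e+00]])}
```

View pics/side0.png

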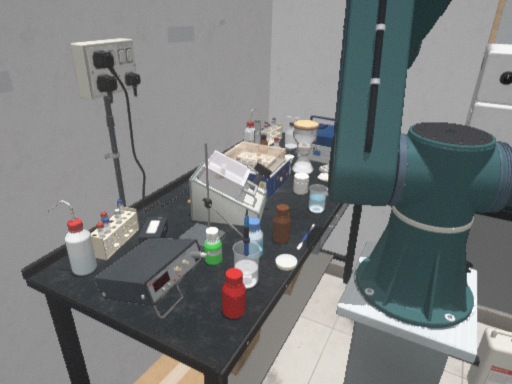

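View pics/top0.png

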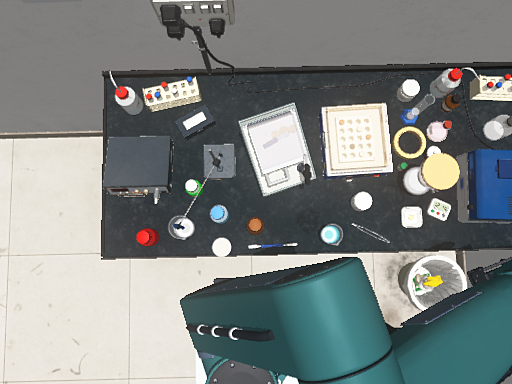

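View pics/wrist0.png

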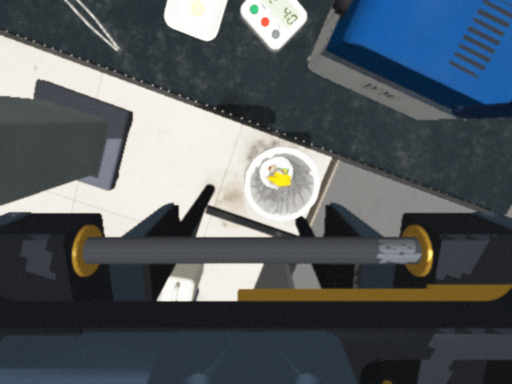

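The top view shows the console at about (276,150), with the latch knob at about (306,172) and the D-handle at about (283,181). In front of it are the bottle at (219,213), the brown look-alike at (255,225), the jar at (361,201) and the beaker at (331,234). A rod stand is on its left, at (217,160). I'll enlarge both views next.

```bash
python3 - <<'E'
import cv2
a=cv2.imread("pics/top0.png")[90:210,200:350]; cv2.imwrite("pics/top0z.png",cv2.resize(a,None,fx=5,fy=5,interpolation=cv2.INTER_CUBIC))
a=cv2.imread("pics/side0.png")[130:270,170:340]; cv2.imwrite("pics/side0z.png",cv2.resize(a,None,fx=4,fy=4,interpolation=cv2.INTER_CUBIC))
E
```

```text
(no output)
```

View pics/top0z.png

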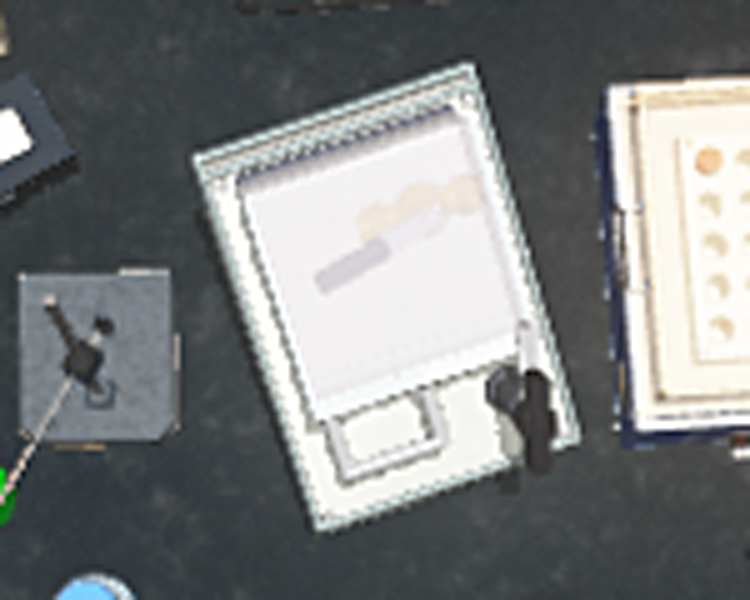

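View pics/side0z.png

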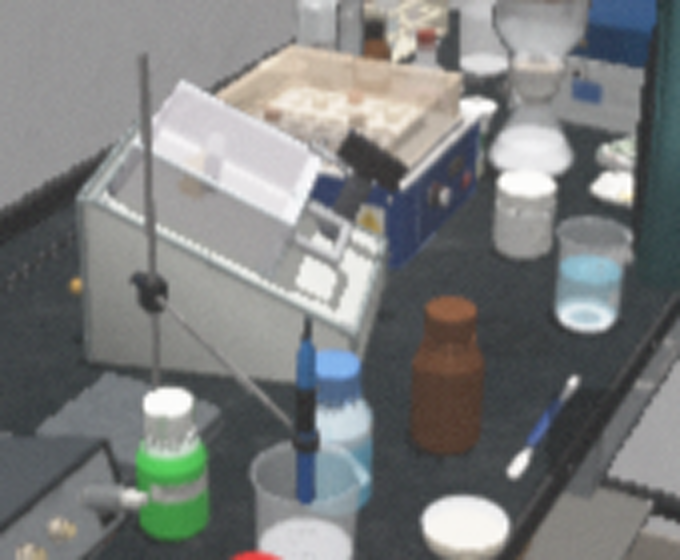

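```bash
cat > h.py <<'E'
import numpy as np, cv2
from scipy.optimize import least_squares
from scipy.spatial.transform import Rotation as R
a=np.deg2rad(25); ca,sa=np.cos(a),np.sin(a)
def face(s,y,n): return np.array([-110+s*ca-n*sa,y,50+s*sa+n*ca])
def toworld(p,c):
    x,y,th=c; p=np.asarray(p,float); C,S=np.cos(th),np.sin(th)
    return np.array([x+C*p[0]-S*p[1],y+S*p[0]+C*p[1],p[2]])
def Rface(c):  # columns: up slope, left, out of face
    return R.from_euler('z',c[2]).as_matrix()@np.array([[ca,0,-sa],[0,1,0],[sa,0,ca]])
def proj(P,cam):
    E=np.array(cam['extrinsics']); q=E[:3,:3]@P+E[:3,3]
    return np.array([cam['cx']+cam['fx']*q[0]/-q[2], cam['cy']+cam['fy']*-q[1]/-q[2]])
def ray(px,cam):
    E=np.array(cam['extrinsics']); d=np.array([(px[0]-cam['cx'])/cam['fx'],-(px[1]-cam['cy'])/cam['fy'],-1])
    d=E[:3,:3].T@d; return -E[:3,:3].T@E[:3,3], d/np.linalg.norm(d)
def tri(obs):
    A=np.zeros((3,3));b=np.zeros(3)
    for px,cam in obs:
        o,d=ray(px,cam); M=np.eye(3)-np.outer(d,d); A+=M;b+=M@o
    return np.linalg.solve(A,b)
def unz(z,f,x0,y0): return np.array([(z[0]+.5)/f-.5+x0,(z[1]+.5)/f-.5+y0])
def onplane(px,cam,c,n): # intersect with face plane at height n -> (s,y)
    o,d=ray(px,cam); Rf=Rface(c); p0=toworld(face(0,0,n),c)
    t=(p0-o)@Rf[:,2]/(d@Rf[:,2]); w=o+t*d-p0
    return (w@Rf)[:2]
E
python3 - <<'E'
from h import *
from cell import ctrl
T=ctrl.camera_params('top');S=ctrl.camera_params('side')
ut=lambda z:unz(z,5,200,90); us=lambda z:unz(z,4,170,130)
z147=147
obs=[((110,85,147),(192,157),T,ut),((110,-85,147),(475,63),T,ut),((-110,-85,50),(580,440),T,ut),((-110,85,50),(318,532),T,ut),
((110,85,147),(78,197),S,us),((-110,85,50),(352,335),S,us),((-110,-85,50),(388,255),S,us)]
f=lambda c:np.concatenate([proj(toworld(p,c),cam)-u(z) for p,z,cam,u in obs])
r=least_squares(f,[600,0,0.3],x_scale=[10,10,.1]); c=r.x; print(c,np.round(r.fun.reshape(-1,2),1))
hp=proj(toworld(face(40,0,38),c),T); print('handle pred topz',(hp-[200,90])*5, 'sidez',(proj(toworld(face(40,0,38),c),S)-[170,130])*4, toworld(face(40,0,38),c))
# wing top
print('wing', tri([(ut((538,420)),T),(us((372,158)),S)]))
w=tri([(ut((538,420)),T),(us((372,158)),S)])
print((w-toworld(face(0,0,0),c))@Rface(c))
E
```

```text
[ 6.05572735e+02 -1.11160923e+02  2.97379000e-01] [[ 1.2 -0. ]
 [-0.8  1.1]
 [-1.1  0.1]
 [-0.5 -1.1]
 [ 0.4  0.4]
 [ 0.4  0.2]
 [-0.3 -3.3]]
handle pred topz [437.47333471 439.3666881 ] sidez [347.06307062 227.20147609] [ 519.70739    -137.47579723  101.34442638]
wing [ 525.82771928 -192.49614789  142.73579175]
[ 48.18486816 -54.39873437  79.85365188]
```

```bash
python3 - <<'E'
from h import *
from cell import ctrl
T=ctrl.camera_params('top');S=ctrl.camera_params('side')
ut=lambda z:unz(z,5,200,90); us=lambda z:unz(z,4,170,130)
obs=[((110,85,147),(192,157),T,ut),((110,-85,147),(475,63),T,ut),((-110,-85,50),(580,440),T,ut),((-110,85,50),(318,532),T,ut),
((110,85,147),(78,197),S,us),((-110,85,50),(352,335),S,us)]
f=lambda c:np.concatenate([proj(toworld(p,c),cam)-u(z) for p,z,cam,u in obs])
r=least_squares(f,[600,0,0.3],x_scale=[10,10,.1]); c=r.x; print(c,np.round(r.fun.reshape(-1,2),1))
print('FR side', (proj(toworld((-110,-85,50),c),S)-[170,130])*4)
print('handle sy from top',onplane(ut((392,458)),T,c,38))
for e in ((345,478),(440,446)): print('bar end',onplane(ut(e),T,c,38))
print('hood hinge corners y at n=0', onplane(ut((238,182)),T,c,0), onplane(ut((462,108)),T,c,0))
w=tri([(ut((538,420)),T),(us((372,158)),S)]);print('wing',w,(w-toworld(face(0,0,0),c))@Rface(c))
print('wing ends top n=92', onplane(ut((535,372)),T,c,92),onplane(ut((538,470)),T,c,92))
print('lever ends n=36', onplane(ut((432,220)),T,c,36),onplane(ut((320,285)),T,c,36))
print('rodtop?', tri([(ut((48,300)),T),(us((144,58)),S)]),'clamp',tri([(ut((83,357)),T),(us((150,292)),S)]), 'base', tri([(ut((97,357)),T),(us((155,390)),S)]))
W=ctrl.camera_params('wrist');E=W['extrinsics'];print('wristcam pos',-E[:3,:3].T@E[:3,3])
s=ctrl.get_state();q=s['orientation'];Rt=R.from_quat([q[1],q[2],q[3],q[0]]).as_matrix()
print('cam in tool', Rt.T@(-E[:3,:3].T@E[:3,3]-s['tool_pos'])); print(Rt.T@E[:3,:3].T)
E
```

```text
[ 6.06292023e+02 -1.11804188e+02  3.03648575e-01] [[ 1.2 -0. ]
 [-0.9  0.8]
 [-0.7 -0.3]
 [-0.1 -1.3]
 [ 0.5  0.4]
 [ 0.5 -0.1]]
FR side [384.29637546 239.61062286]
handle sy from top [39.11227094 31.6143115 ]
bar end [36.62853948 62.1513457 ]
bar end [36.59812068  1.87166446]
hood hinge corners y at n=0 [219.74622135  67.37467049] [219.60716007 -72.56835381]
wing [ 525.82771928 -192.49614789  142.73579175] [ 47.42979488 -52.94132047  80.20574833]
wing ends top n=92 [ 78.83412639 -57.2352102 ] [ 21.59396821 -43.2546008 ]
lever ends n=36 [169.44039119 -32.05914663] [153.72708328  41.84394722]
rodtop? [569.51033979  74.37125953 306.16877241] clamp [572.2307029   73.71274893 127.26441736] base [581.82386382  69.88594491  40.53736609]
wristcam pos [ 300.97943651 -635.58992496  385.35166189]
cam in tool [ 6.77354943e+01  1.39358827e-01 -1.54906148e+02]
[[-3.09520184e-04  9.70888783e-01  2.39530531e-01]
 [ 9.99999802e-01  4.31907242e-04 -4.58454186e-04]
 [-5.48562998e-04  2.39530341e-01 -9.70888724e-01]]
```

```bash
cat >> h.py <<'E'
C0=np.array([606.3,-111.8,0.3036])
def Rq(q): return R.from_quat([q[1],q[2],q[3],q[0]]).as_matrix()
def toolR(c,phi): # tool z = -n; tool x = upslope turned clockwise (looking at face) by phi
    Rf=Rface(c); u,l,n=Rf.T; x=u*np.cos(phi)-l*np.sin(phi); return np.column_stack([x,np.cross(-n,x),-n])
def go(ctrl,pos,Rm):
    s=ctrl.get_state(); Rt=Rq(s['orientation'])
    d=Rt.T@(np.asarray(pos)-s['tool_pos']); w=np.rad2deg(R.from_matrix(Rt.T@Rm).as_rotvec())
    print('t',round(s['clock'],2),'row',np.round(d,1),np.round(w,2),'|F',np.round(s['ft_force'],1),'j',np.round(s['joints'],2),'w',round(s['grip_width'],1))
    return d,w
def infa(ctrl,c):
    s=ctrl.get_state(); Rf=Rface(c); print('TCP s,y,n',np.round((s['tool_pos']-toworld(face(0,0,0),c))@Rf,1)); print('toolR in face',np.round(Rf.T@Rq(s['orientation']),3).tolist())
E
python3 - <<'E'
from h import *
from cell import ctrl
p=toworld(face(50,-50,81.5+110),C0); print(p); go(ctrl,p,toolR(C0,0.24))
E
```

```text
[ 482.29140717 -203.04631841  244.6888543 ]
t 0.15 row [ 384.9 -345.2  -13.9] [ 2.43 24.97 15.9 ] |F [-1.2 -0.3  1.2] j [-1.26  0.38  1.73 -0.    1.03 -0.03] w 91.0
```

```bash
python3 -m crank '[[1,20,-20,-60,0,0,0],[1,60,-55,-90,0,5,3],[1,110,-100,-100,0,10,6],[1,150,-135,-100,1,15,9],[1,190,-170,-100,2,20,12],[1,230,-206,-90,2,25,16],[1,270,-242,-75,2.4,25,15.9],[1,310,-278,-55,2.4,25,15.9],[1,345,-310,-35,2.4,25,15.9],[1,385,-345,-14,2.4,25,15.9],[1,385,-345,-14,2.4,25,15.9],[1,385,-345,-14,2.4,25,15.9]]'; python3 - <<'E'
from h import *
from cell import ctrl
p=toworld(face(50,-50,81.5+110),C0); go(ctrl,p,toolR(C0,0.24)); infa(ctrl,C0)
E
```

```text
clock: 1.35
tool_pos: [482.7, -200.1, 243.4]
orientation: [-0.058, 0.976, 0.032, 0.208]
ft_force: [0.0, 0.2, 0.7]
grip_width: 90.9
t 1.35 row [ 0.1  2.8 -1.7] [-0.06  0.04  0.1 ] |F [0.  0.2 0.7] j [-0.6  -0.02  2.24  0.53  0.72  0.54] w 90.9
TCP s,y,n [ 50.6 -47.3 189.8]
toolR in face [[0.972, -0.236, -0.0], [-0.236, -0.972, 0.001], [-0.001, -0.001, -1.0]]
```

```bash
python3 - <<'E'
from h import *
from cell import ctrl
import pickle
cam=ctrl.camera_params('wrist'); im=ctrl.capture('wrist')[:,:,::-1]; pickle.dump(cam,open('w1.pkl','wb'))
print(ctrl.get_state()['dq'].round(4))
cv2.imwrite('pics/w1raw.png',im); cv2.imwrite('pics/w1.png',cv2.resize(im,None,fx=1.5,fy=1.5,interpolation=cv2.INTER_CUBIC))
E
```

```text
[-0.068  -0.0058 -0.0242 -0.0063  0.0621 -0.0699]
```

View pics/w1.png

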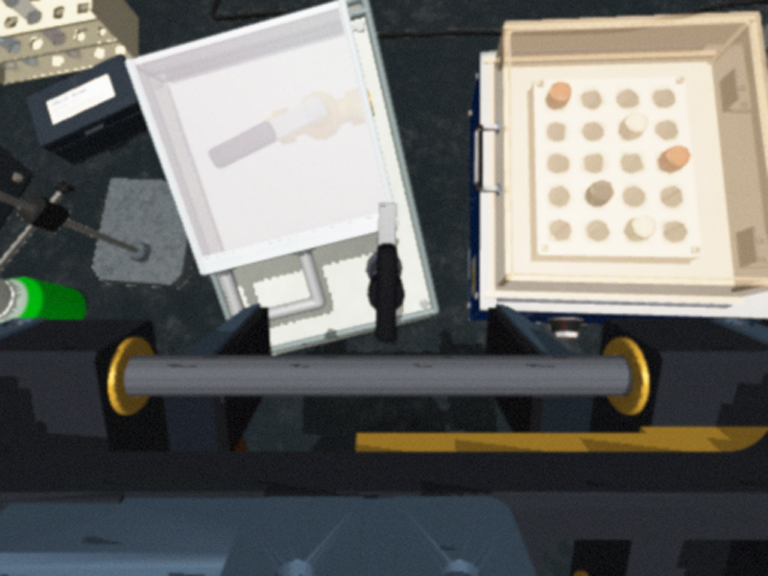

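The wrist view shows the wing upright in the picture, with its top running from about (386,245) to (387,340). The handle bar runs from (243,318) to (318,305), and the lever sleeve from (215,158) to (270,130).

```bash
python3 - <<'E'
from h import *
import pickle
im=cv2.imread('pics/w1raw.png')
cv2.imwrite('pics/w1z.png',cv2.resize(im[120:240,130:300],None,fx=4.5,fy=4.5,interpolation=cv2.INTER_CUBIC))
cam=pickle.load(open('w1.pkl','rb'));u=lambda z:unz(z,1.5,0,0)
for nm,z,n in [('wing top far',(386,245),92),('wing near',(387,338),92),('bar L',(236,322),38),('bar R',(320,308),38),('sleeve end',(213,160),36),('sleeve in',(270,130),36),('axis?',(322,106),36),('FR',(437,313),0),('FL',(273,354),0)]:
    print(nm,onplane(u(z),cam,C0,n).round(1))
E
```

```text
wing top far [ 79.3 -59.1]
wing near [ 22.2 -46.1]
bar L [41.2 65. ]
bar R [36.9  0.7]
sleeve end [156.7  44.4]
sleeve in [166.2   0.3]
axis? [172.6 -38.1]
FR [ -0.5 -85.9]
FL [-3.4 59.1]
```

View pics/w1z.png

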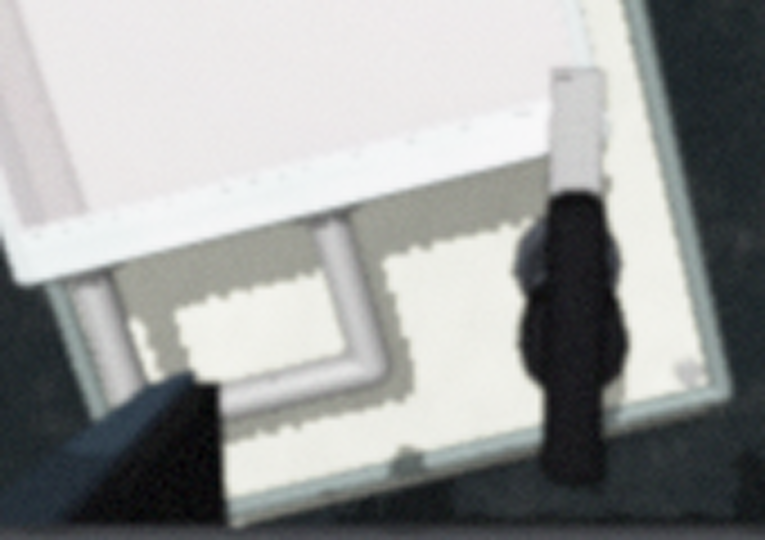

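```bash
python3 - <<'E'
from h import *
from cell import ctrl
p=toworld(face(50.3,-51.3,85.5),C0); go(ctrl,p,toolR(C0,0.23)); infa(ctrl,C0)
E
```

```text
t 1.4 row [  0.8   4.9 103.6] [-0.1   0.08 -0.47] |F [-0.2  0.6 -1.2] j [-0.6  -0.02  2.24  0.53  0.72  0.54] w 91.5
TCP s,y,n [ 50.8 -46.6 189.1]
toolR in face [[0.972, -0.236, -0.001], [-0.236, -0.972, 0.002], [-0.001, -0.002, -1.0]]
```

```bash
python3 -m crank '[[1,0.8,4.9,40,0,0,-0.5],[1,0.8,4.9,70,0,0,-0.5],[1,0.8,4.9,95,0,0,-0.5],[1,0.8,4.9,103.6,0,0,-0.5],[1,0.8,4.9,103.6,0,0,-0.5],[1,0.8,4.9,103.6,0,0,-0.5]]' ; python3 - <<'E'
from h import *
from cell import ctrl
p=toworld(face(50.3,-51.3,85.5),C0); go(ctrl,p,toolR(C0,0.23)); infa(ctrl,C0)
cam=ctrl.camera_params('wrist'); im=ctrl.capture('wrist')[:,:,::-1]
cv2.imwrite('pics/w2.png',im)
E
```

```text
clock: 2.0
tool_pos: [525.6, -195.7, 151.8]
orientation: [-0.056, 0.976, 0.035, 0.209]
ft_force: [-0.9, -0.2, 0.2]
grip_width: 91.1
t 2.0 row [-0.9 -4.5  3.4] [ 0.08 -0.08 -0.04] |F [-0.9 -0.2  0.2] j [-0.54  0.2   2.21  0.68  0.53  0.4 ] w 91.1
TCP s,y,n [ 50.2 -55.9  88.9]
toolR in face [[0.973, -0.229, 0.001], [-0.229, -0.973, -0.002], [0.001, 0.001, -1.0]]
```

View pics/w2.png

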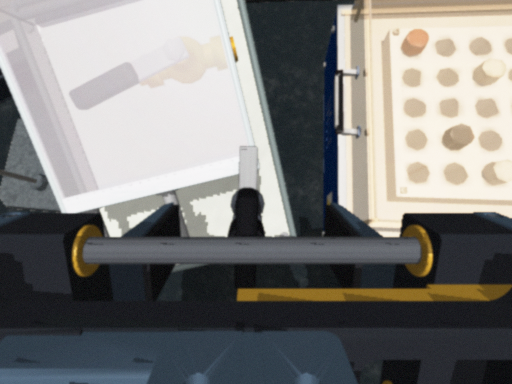

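```bash
python3 - <<'E'
from h import *
from cell import ctrl
p=toworld(face(50.3,-51.3,85.5),C0)
for i in range(3):
    go(ctrl,p,toolR(C0,0.23)); infa(ctrl,C0); cam=ctrl.camera_params('wrist'); im=ctrl.capture('wrist')
cv2.imwrite('pics/w3.png',im[:,:,::-1])
import pickle; pickle.dump(cam,open('w3.pkl','wb'))
E
```

```text
t 2.05 row [-1.2 -4.7  3.7] [ 0.11 -0.12 -0.03] |F [-0.5  0.   0.1] j [-0.54  0.2   2.21  0.68  0.53  0.4 ] w 91.0
TCP s,y,n [ 50.4 -56.1  89.2]
toolR in face [[0.974, -0.229, 0.002], [-0.229, -0.974, -0.002], [0.002, 0.002, -1.0]]
t 2.1 row [-1.3 -4.7  3.7] [ 0.12 -0.13 -0.03] |F [-0.8 -0.9 -0.3] j [-0.54  0.2   2.21  0.68  0.53  0.4 ] w 91.6
TCP s,y,n [ 50.4 -56.1  89.2]
toolR in face [[0.974, -0.228, 0.002], [-0.228, -0.974, -0.003], [0.002, 0.002, -1.0]]
t 2.15 row [-1.2 -4.7  3.7] [ 0.12 -0.13 -0.03] |F [-0.4  0.2  0.8] j [-0.54  0.2   2.21  0.68  0.53  0.4 ] w 90.9
TCP s,y,n [ 50.4 -56.1  89.2]
toolR in face [[0.974, -0.229, 0.002], [-0.229, -0.974, -0.003], [0.002, 0.002, -1.0]]
```

```bash
python3 -m crank '[[1,-1.2,-4.7,3.7,0,0,0],[1,-1.2,-4.7,3.7,0,0,0],[0,-1.2,-4.7,3.7,0,0,0],[0,-1.2,-4.7,3.7,0,0,0],[0,-1.2,-4.7,3.7,0,0,0],[0,-1.2,-4.7,3.7,0,0,0],[0,-1.2,-4.7,3.7,0,0,0],[0,-1.2,-4.7,3.7,0,0,0]]' 20; python3 - <<'E'
from h import *
from cell import ctrl
p=toworld(face(50.3,-51.3,85.5),C0); go(ctrl,p,toolR(C0,0.23)); infa(ctrl,C0)
print(ctrl.get_state()['torque'])
E
```

```text
clock: 3.0
tool_pos: [525.5, -190.3, 147.5]
orientation: [-0.057, 0.976, 0.035, 0.209]
ft_force: [-0.2, -0.2, -0.1]
grip_width: 45.8
t 3.0 row [ 0.6  0.4 -1.1] [ 0.06 -0.05 -0.05] |F [-0.2 -0.2 -0.1] j [-0.53  0.2   2.22  0.69  0.52  0.4 ] w 45.8
TCP s,y,n [ 49.8 -50.8  84.4]
toolR in face [[0.973, -0.229, 0.001], [-0.229, -0.973, -0.001], [0.001, 0.001, -1.0]]
[-0.05594385  0.22927655  0.01375972]
```

```bash
python3 -m crank '[[0,0,0,0,0,0,0],[0,0,0,0,0,0,0],[0,0,0,0,0,0,0],[0,0,0,0,0,0,0],[0,0,0,0,0,0,0],[0,0,0,0,0,0,0],[0,0,0,0,0,0,0]]' 20; python3 - <<'E'
from h import *
from cell import ctrl
p=toworld(face(50.3,-51.3,85.5),C0); go(ctrl,p,toolR(C0,0.23)); infa(ctrl,C0)
print(ctrl.get_state()['torque'])
E
```

```text
clock: 3.7
tool_pos: [525.8, -191.3, 147.6]
orientation: [-0.056, 0.976, 0.035, 0.21]
ft_force: [1.7, -9.1, -4.6]
grip_width: 12.8
t 3.7 row [ 0.4 -0.6 -1. ] [ 0.19 -0.09 -0.04] |F [ 1.7 -9.1 -4.6] j [-0.53  0.2   2.22  0.69  0.51  0.4 ] w 12.8
TCP s,y,n [ 49.8 -51.8  84.5]
toolR in face [[0.973, -0.229, 0.001], [-0.229, -0.973, -0.004], [0.002, 0.003, -1.0]]
[-1.26080303  0.42217241 -0.49578135]
```

```bash
python3 -m crank '[[0,0,1,0,0,0,4],[0,0,1,0,0,0,12],[0,0,1,0,0,0,20],[0,0,1,0,0,0,28],[0,0,1,0,0,0,36],[0,0,1,0,0,0,44],[0,0,1,0,0,0,52],[0,0,1,0,0,0,60],[0,0,1,0,0,0,68],[0,0,1,0,0,0,74],[0,0,1,0,0,0,78],[0,0,1,0,0,0,78]]' ; python3 - <<'E'
from h import *
from cell import ctrl
p=toworld(face(50.3,-51.3,85.5),C0); go(ctrl,p,toolR(C0,np.pi/2)); infa(ctrl,C0)
print(ctrl.get_state()['torque'])
E
```

```text
clock: 4.9
tool_pos: [524.6, -193.2, 146.7]
orientation: [-0.174, 0.78, -0.587, 0.128]
ft_force: [-14.9, -24.4, -3.9]
grip_width: 13.5
t 4.9 row [-2.  -2.4 -1.1] [ 0.08 -0.31 -1.3 ] |F [-14.9 -24.4  -3.9] j [-0.54  0.21  2.22  0.68  0.51  1.76] w 13.5
TCP s,y,n [ 47.9 -53.3  84.4]
toolR in face [[-0.023, -1.0, -0.001], [-1.0, 0.023, -0.005], [0.005, 0.001, -1.0]]
[-3.97417015  3.00451462 -0.75745701]
```

```bash
python3 -m crank '[[0.4,0,0,0,0,0,0],[0.4,0,0,0,0,0,0],[0.4,0,0,0,0,0,0],[0.4,0,0,0,0,0,0],[0.4,0,0,-40,0,0,0],[0.4,0,0,-80,0,0,0],[0.4,0,0,-110,0,0,0],[0.4,0,0,-110,0,0,0],[0.4,0,0,-110,0,0,0],[0.4,0,0,-110,0,0,0]]' 20; python3 - <<'E'
from h import *
from cell import ctrl
import pickle
p=toworld(face(38,32,38+80),C0); go(ctrl,p,toolR(C0,np.pi/2)); infa(ctrl,C0)
cam=ctrl.camera_params('wrist'); im=ctrl.capture('wrist')[:,:,::-1]; pickle.dump(cam,open('w4.pkl','wb'))
cv2.imwrite('pics/w4.png',cv2.resize(im,None,fx=1.5,fy=1.5,interpolation=cv2.INTER_CUBIC))
im=ctrl.capture('top')[90:210,200:350,::-1]; cv2.imwrite("pics/top4z.png",cv2.resize(im,None,fx=5,fy=5,interpolation=cv2.INTER_CUBIC))
E
```

```text
clock: 5.9
tool_pos: [481.0, -204.6, 246.0]
orientation: [-0.176, 0.781, -0.587, 0.126]
ft_force: [-0.2, 0.5, 0.1]
grip_width: 36.9
t 5.9 row [-82.9  12.8  75.4] [ 0.01 -0.01 -1.24] |F [-0.2  0.5  0.1] j [-0.61 -0.02  2.24  0.53  0.72  1.89] w 36.9
TCP s,y,n [ 49.  -51.1 193.4]
toolR in face [[-0.022, -1.0, -0.0], [-1.0, 0.022, -0.0], [0.0, 0.0, -1.0]]
```

View pics/w4.png

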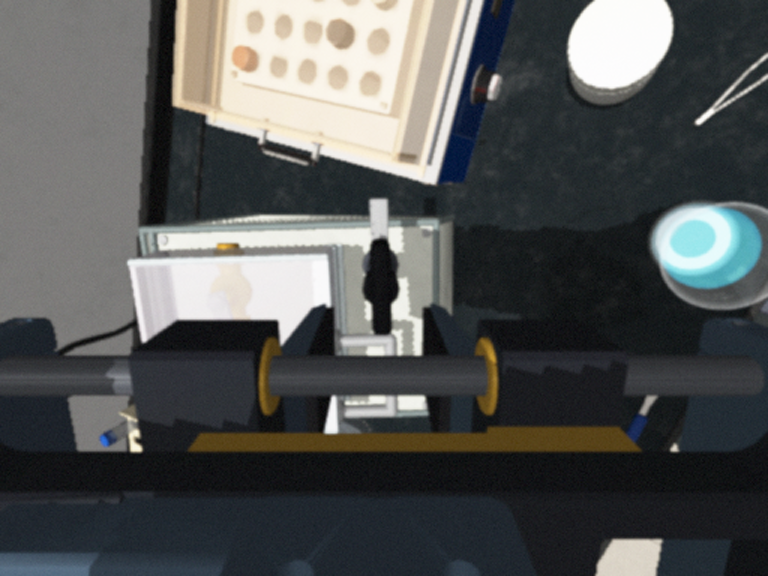

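View pics/top4z.png

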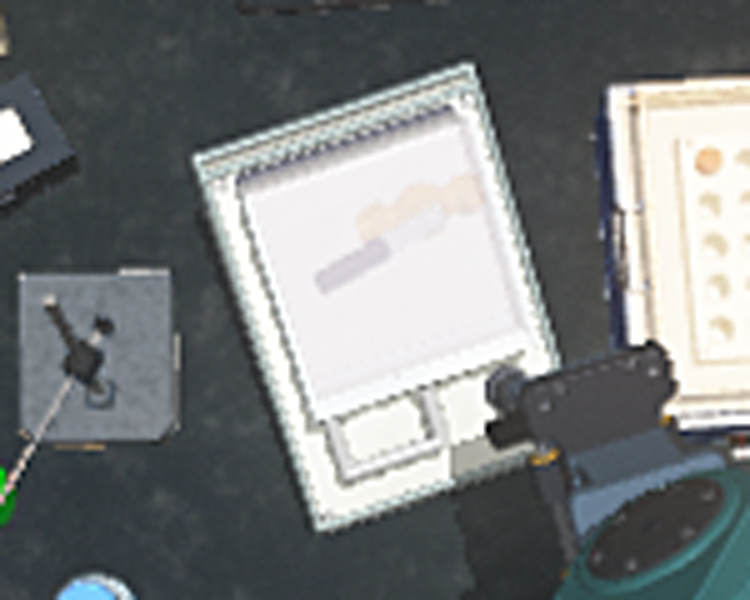

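The wing and tongue now point to the console's right. In the wrist view the tongue tip is at (378,203) and the wing runs from 240 to 330. The bar is at about column 391, between the D's arms at rows 341 and 410.

```bash
python3 - <<'E'
from h import *
import pickle
from cell import ctrl
cam=pickle.load(open('w4.pkl','rb'));u=lambda z:unz(z,1.5,0,0)
for z in ((391,341),(391,410)): print(onplane(u(z),cam,C0,38).round(1))
for z in ((378,203),(378,240)): print('tongue',onplane(u(z),cam,C0,62).round(1))
go(ctrl,toworld(face(39,32,38+60),C0),toolR(C0,np.pi/2));go(ctrl,toworld(face(39,32,37),C0),toolR(C0,np.pi/2))
E
```

```text
[41.2  2. ]
[42.  60.9]
tongue [  48.9 -103.8]
tongue [ 49.4 -79.5]
t 6.0 row [-82.8  11.7  95.3] [ 0.04  0.02 -1.24] |F [ 0.2 -0.4 -0.9] j [-0.61 -0.02  2.23  0.53  0.72  1.89] w 36.6
t 6.0 row [-82.8  11.7 156.3] [ 0.04  0.02 -1.24] |F [ 0.2 -0.4 -0.9] j [-0.61 -0.02  2.23  0.53  0.72  1.89] w 36.6
```

```bash
python3 -m crank '[[0.4,-45,11,20,0,0,-1.2],[0.4,-82,11,50,0,0,-1.2],[0.4,-82.3,10.7,95,0,0,-1.2],[0.4,-82.3,10.7,110,0,0,-1.2],[0.4,-82.3,10.7,110,0,0,-1.2],[0.4,-82.3,10.7,110,0,0,-1.2],[0.4,-82.3,10.7,110,0,0,-1.2]]'; python3 - <<'E'
from h import *
from cell import ctrl
import pickle
infa(ctrl,C0)
go(ctrl,toworld(face(40,31.5,37),C0),toolR(C0,np.pi/2))
cam=ctrl.camera_params('wrist'); im=ctrl.capture('wrist')[:,:,::-1]; pickle.dump(cam,open('w5.pkl','wb'))
cv2.imwrite('pics/w5.png',cv2.resize(im,None,fx=1.5,fy=1.5,interpolation=cv2.INTER_CUBIC))
im=ctrl.capture('side')[100:270,140:340,::-1]; cv2.imwrite("pics/side5z.png",cv2.resize(im,None,fx=3.5,fy=3.5,interpolation=cv2.INTER_CUBIC))
E
```

```text
clock: 6.7
tool_pos: [493.4, -115.3, 144.3]
orientation: [-0.174, 0.786, -0.578, 0.129]
ft_force: [-0.1, 0.0, 1.0]
grip_width: 36.6
TCP s,y,n [41.  30.4 85. ]
toolR in face [[-0.0, -1.0, 0.001], [-1.0, 0.0, -0.002], [0.002, -0.001, -1.0]]
t 6.7 row [-1.2  1.  48. ] [-0.07 -0.11 -0.03] |F [-0.1  0.   1. ] j [-0.41  0.12  2.33  0.7   0.44  1.82] w 36.6
```

View pics/w5.png

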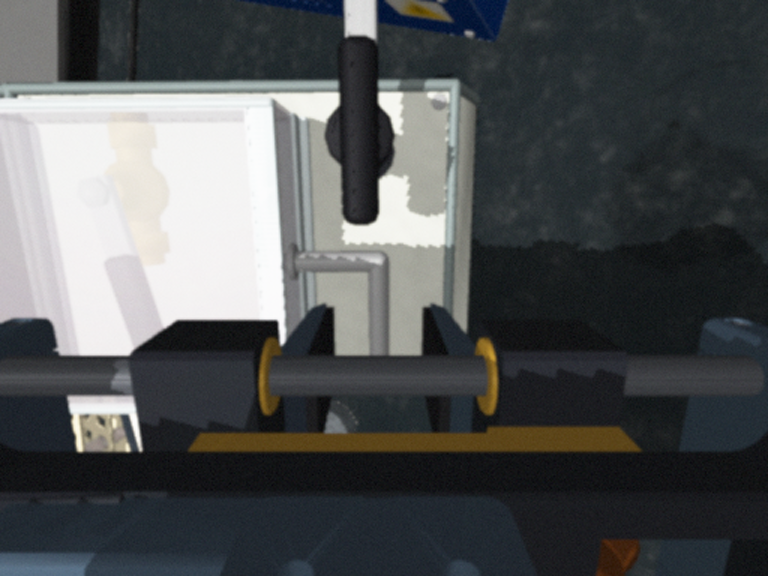

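View pics/side5z.png

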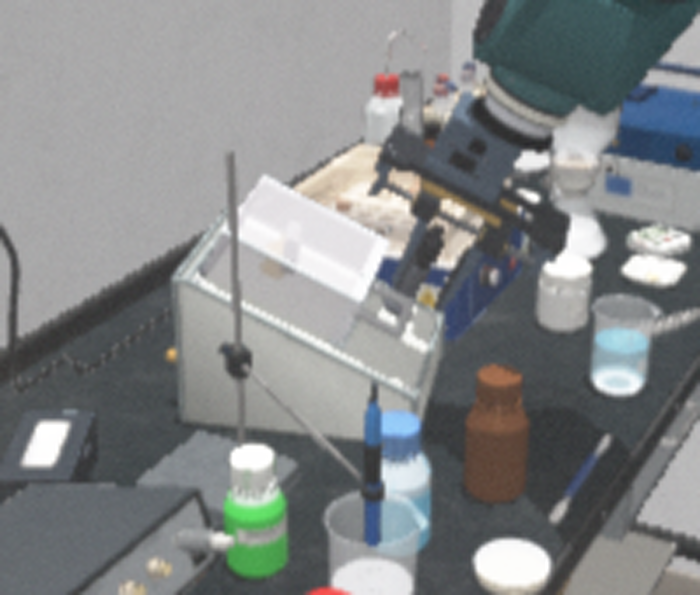

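The bar is at column 379, midway between the fingertips at 330 and 427. I'll go down and close.

```bash
python3 -m crank '[[0.4,-1,0.5,25,0,0,0],[0.4,-1,0.5,42,0,0,0],[0.4,-1,0.5,48,0,0,0],[0.4,-1,0.5,48,0,0,0],[0.4,-1,0.5,48,0,0,0],[0,-1,0.5,48,0,0,0],[0,-1,0.5,48,0,0,0],[0,-1,0.5,48,0,0,0],[0,-1,0.5,48,0,0,0],[0,-1,0.5,48,0,0,0],[0,-1,0.5,48,0,0,0]]' 12; python3 - <<'E'
from h import *
from cell import ctrl
infa(ctrl,C0)
go(ctrl,toworld(face(40,31.5,37),C0),toolR(C0,np.pi/2))
E
```

```text
clock: 7.9
tool_pos: [512.3, -108.2, 100.2]
orientation: [-0.174, 0.787, -0.578, 0.129]
ft_force: [0.9, 2.7, 6.2]
grip_width: 9.7
TCP s,y,n [40.6 31.6 36.5]
toolR in face [[-0.0, -1.0, 0.001], [-1.0, 0.0, -0.002], [0.002, -0.001, -1.0]]
t 7.9 row [ 0.1  0.6 -0.5] [-0.07 -0.09 -0.01] |F [0.9 2.7 6.2] j [-0.38  0.24  2.31  0.86  0.36  1.68] w 9.7
```

```bash
python3 - <<'E'
import numpy as np
r=np.hypot(181.4,38.5);a=np.arctan2(38.5,181.4)
for f in (2,5,9,14,19,24,30,36,42,48,54,60,66,72,78,84,90,96,102,107,110,111):
    t=a+np.deg2rad(f);print(f,round(r*np.cos(t)-181.4,1),round(-(r*np.sin(t)-38.5),1))
E
```

```text
2 -1.5 -6.3
5 -4.0 -15.7
9 -8.3 -27.9
14 -14.7 -42.7
19 -22.4 -57.0
24 -31.3 -70.5
30 -43.6 -85.5
36 -57.3 -99.3
42 -72.4 -111.5
48 -88.6 -122.1
54 -105.9 -130.9
60 -124.0 -137.8
66 -142.8 -142.9
72 -162.0 -145.9
78 -181.3 -146.9
84 -200.7 -145.9
90 -219.9 -142.9
96 -238.7 -137.9
102 -256.8 -130.9
107 -271.3 -123.7
110 -279.6 -118.8
111 -282.4 -117.1
```

```bash
python3 -m crank '[[0,0,-1.5,-6.3,0,0,0],[0,0,-4,-15.7,0,0,0],[0,0,-8.3,-27.9,0,0,0],[0,0,-14.7,-42.7,0,0,0],[0,0,-14.7,-42.7,0,0,0]]' 12; python3 - <<'E'
from h import *
from cell import ctrl
infa(ctrl,C0)
go(ctrl,toworld(face(55.3,31.5,79.2),C0),toolR(C0,np.pi/2))
im=ctrl.capture('side')[100:270,140:340,::-1]; cv2.imwrite("pics/side6z.png",cv2.resize(im,None,fx=3.5,fy=3.5,interpolation=cv2.INTER_CUBIC))
E
```

```text
clock: 8.4
tool_pos: [507.6, -109.6, 145.9]
orientation: [-0.174, 0.787, -0.578, 0.13]
ft_force: [0.9, -1.1, -0.1]
grip_width: 9.5
TCP s,y,n [55.5 31.6 80. ]
toolR in face [[0.0, -1.0, 0.002], [-1.0, -0.0, -0.002], [0.002, -0.002, -1.0]]
t 8.4 row [0.1 0.2 0.8] [-0.09 -0.13  0.02] |F [ 0.9 -1.1 -0.1] j [-0.39  0.13  2.31  0.69  0.44  1.86] w 9.5
```

View pics/side6z.png

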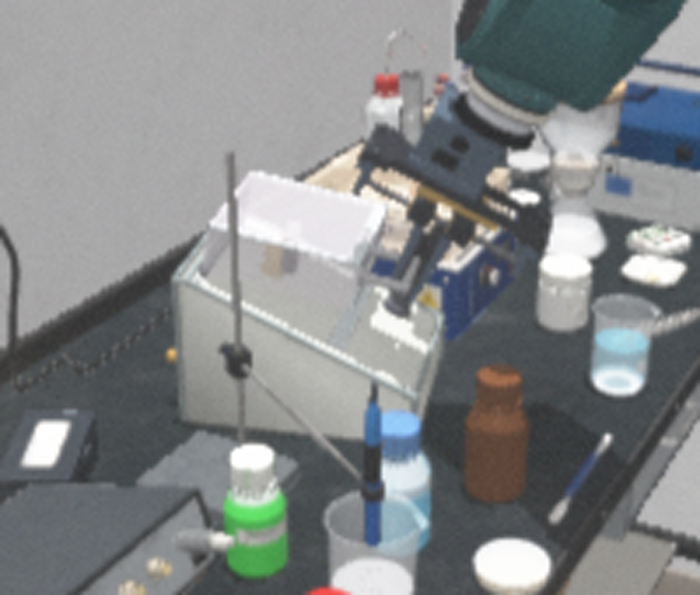

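```bash
python3 -m crank '[[0,0,-7.7,-14.3,0,0,0],[0,0,-16.6,-27.8,0,0,0],[0,0,-28.9,-42.8,0,0,0],[0,0,-42.6,-56.6,0,0,0],[0,0,-57.7,-68.8,0,0,0],[0,0,-73.9,-79.4,0,0,0],[0,0,-91.2,-88.2,0,0,0],[0,0,-109.3,-95.1,0,0,0],[0,0,-128.1,-100.2,0,0,0],[0,0,-147.3,-103.2,0,0,0],[0,0,-147.3,-103.2,0,0,0]]' 12; python3 - <<'E'
from h import *
from cell import ctrl
infa(ctrl,C0)
go(ctrl,toworld(face(202.6,31.5,36.5+145.9),C0),toolR(C0,np.pi/2))
im=ctrl.capture('side')[60:270,140:340,::-1]; cv2.imwrite("pics/side7z.png",cv2.resize(im,None,fx=2.8,fy=2.8,interpolation=cv2.INTER_CUBIC))
E
```

```text
clock: 9.55
tool_pos: [594.2, -81.7, 300.7]
orientation: [-0.175, 0.787, -0.578, 0.128]
ft_force: [-8.1, 1.6, 12.9]
grip_width: 9.3
TCP s,y,n [203.4  32.3 181.8]
toolR in face [[0.0, -1.0, 0.001], [-1.0, -0.0, 0.0], [-0.0, -0.001, -1.0]]
t 9.55 row [ 0.8  0.8 -0.6] [-0.07  0.02  0.02] |F [-8.1  1.6 12.9] j [-0.27  0.01  2.09  0.37  0.7   2.32] w 9.3
```

View pics/side7z.png

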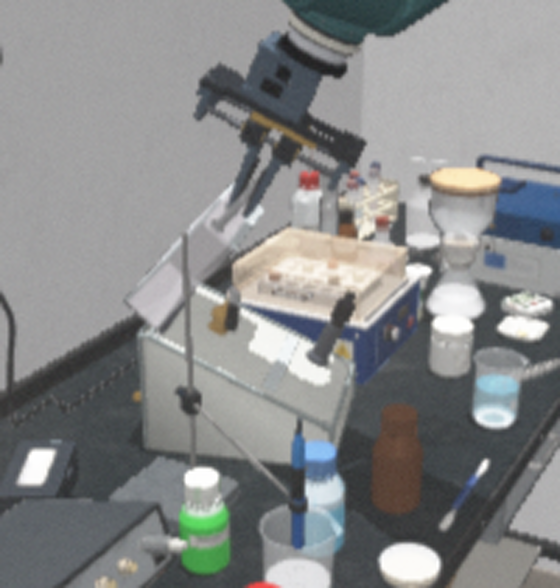

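```bash
python3 -m crank '[[0,0,-19.3,-3,0,0,0],[0,0,-38.7,-2,0,0,0],[0,0,-57.9,1,0,0,0],[0,0,-76.7,6,0,0,0],[0,0,-86,9,0,0,0],[0,0,-86,9,0,0,0]]' 12; python3 - <<'E'
from h import *
from cell import ctrl
infa(ctrl,C0)
go(ctrl,toworld(face(202.6,31.5,36.5+145.9),C0),toolR(C0,np.pi/2))
E
```

```text
clock: 10.2
tool_pos: [671.3, -57.6, 327.4]
orientation: [-0.174, 0.787, -0.578, 0.128]
ft_force: [-0.5, 3.3, -1.9]
grip_width: 9.1
TCP s,y,n [287.8  32.3 171.9]
toolR in face [[-0.0, -1.0, -0.001], [-1.0, 0.0, 0.0], [-0.0, 0.001, -1.0]]
t 10.2 row [  0.8  85.2 -10.5] [ 0.03  0.01 -0.01] |F [-0.5  3.3 -1.9] j [-0.2   0.1   1.94  0.31  0.74  2.45] w 9.1
```

```bash
python3 -m crank '[[0,0,-12.5,5,0,0,0],[0,0,-24,11,0,0,0],[0,0,-30,14.5,0,0,0],[0,0,-32.5,16,0,0,0],[0,0,-34.5,17.2,0,0,0],[0,0,-34.5,17.2,0,0,0]]' 12; python3 - <<'E'
from h import *
from cell import ctrl
infa(ctrl,C0)
go(ctrl,toworld(face(202.6,31.5,36.5+145.9),C0),toolR(C0,np.pi/2))
E
```

```text
clock: 10.8
tool_pos: [706.5, -46.9, 326.8]
orientation: [-0.174, 0.787, -0.578, 0.128]
ft_force: [-10.1, 1.4, 1.3]
grip_width: 9.4
TCP s,y,n [320.9  32.  155.8]
toolR in face [[-0.0, -1.0, -0.002], [-1.0, 0.0, -0.0], [0.0, 0.002, -1.0]]
t 10.8 row [  0.6 118.4 -26.4] [ 0.13 -0.01 -0.02] |F [-10.1   1.4   1.3] j [-0.17  0.16  1.87  0.29  0.74  2.49] w 9.4
```

```bash
python3 -m crank '[[0,0,-2,1.2,0,0,0],[0,0,-3,1.8,0,0,0],[0,0,-3,1.8,0,0,0]]' 12; python3 - <<'E'
from h import *
from cell import ctrl
infa(ctrl,C0)
go(ctrl,toworld(face(202.6,31.5,36.5+145.9),C0),toolR(C0,np.pi/2))
im=ctrl.capture('side')[60:270,140:340,::-1]; cv2.imwrite("pics/side8z.png",cv2.resize(im,None,fx=2.8,fy=2.8,interpolation=cv2.INTER_CUBIC))
E
```

```text
clock: 11.1
tool_pos: [708.0, -46.5, 325.1]
orientation: [-0.172, 0.787, -0.579, 0.126]
ft_force: [-27.4, -7.4, 4.0]
grip_width: 10.2
TCP s,y,n [321.6  31.9 153.6]
toolR in face [[-0.0, -1.0, -0.007], [-1.0, 0.0, 0.001], [-0.001, 0.007, -1.0]]
t 11.1 row [  0.4 119.2 -28. ] [ 0.38  0.03 -0.02] |F [-27.4  -7.4   4. ] j [-0.17  0.17  1.87  0.28  0.74  2.5 ] w 10.2
```

View pics/side8z.png

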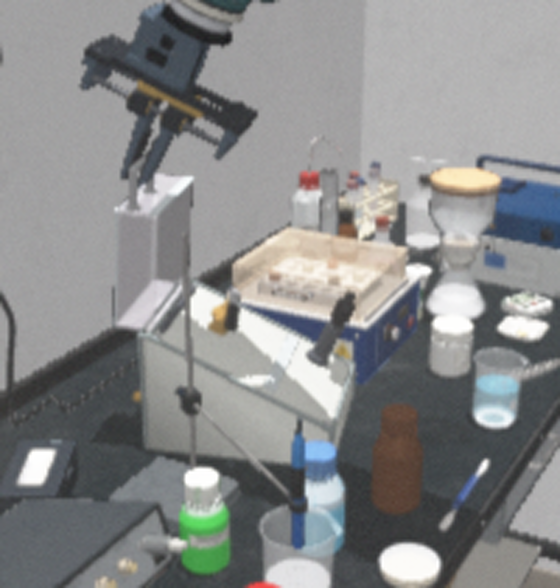

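The hood stands fully open against its stop: the force rose to 28 N with no further travel. I'll relax, release the bar, and retract along the tool axis.

```bash
python3 -m crank '[[0,0,2.5,-1,0,0,0],[0.4,0,2.5,-1,0,0,0],[0.4,0,2.5,-1,0,0,0],[0.4,0,2.5,-1,0,0,0],[0.4,0,2.5,-1,0,0,0],[0.4,0,2.5,-25,0,0,0],[0.4,0,2.5,-60,0,0,0],[0.4,0,30,-90,0,0,0],[0.4,0,75,-110,0,0,0],[0.4,0,120,-110,0,0,0],[0.4,0,120,-110,0,0,0],[0.4,0,120,-110,0,0,0]]' 12; python3 - <<'E'
from h import *
from cell import ctrl
import pickle
infa(ctrl,C0)
go(ctrl,toworld(face(150,20,120),C0),toolR(C0,np.pi/2))
cam=ctrl.camera_params('wrist'); im=ctrl.capture('wrist')[:,:,::-1]; pickle.dump(cam,open('w9.pkl','wb'))
cv2.imwrite('pics/w9.png',cv2.resize(im,None,fx=1.5,fy=1.5,interpolation=cv2.INTER_CUBIC))
im=ctrl.capture('top')[90:210,200:350,::-1]; cv2.imwrite("pics/top9z.png",cv2.resize(im,None,fx=5,fy=5,interpolation=cv2.INTER_CUBIC))
im=ctrl.capture('side')[60:270,140:340,::-1]; cv2.imwrite("pics/side9z.png",cv2.resize(im,None,fx=2.8,fy=2.8,interpolation=cv2.INTER_CUBIC))
E
```

```text
clock: 12.35
tool_pos: [562.8, -92.2, 376.8]
orientation: [-0.174, 0.786, -0.579, 0.129]
ft_force: [0.5, -0.3, 1.1]
grip_width: 36.2
TCP s,y,n [205.5  31.7 264.8]
toolR in face [[-0.001, -1.0, 0.001], [-1.0, 0.001, -0.002], [0.002, -0.001, -1.0]]
t 12.35 row [ 11.4  55.7 144.7] [-0.08 -0.12 -0.06] |F [ 0.5 -0.3  1.1] j [-0.31 -0.13  2.07  0.33  0.86  2.36] w 36.2
```

View pics/w9.png

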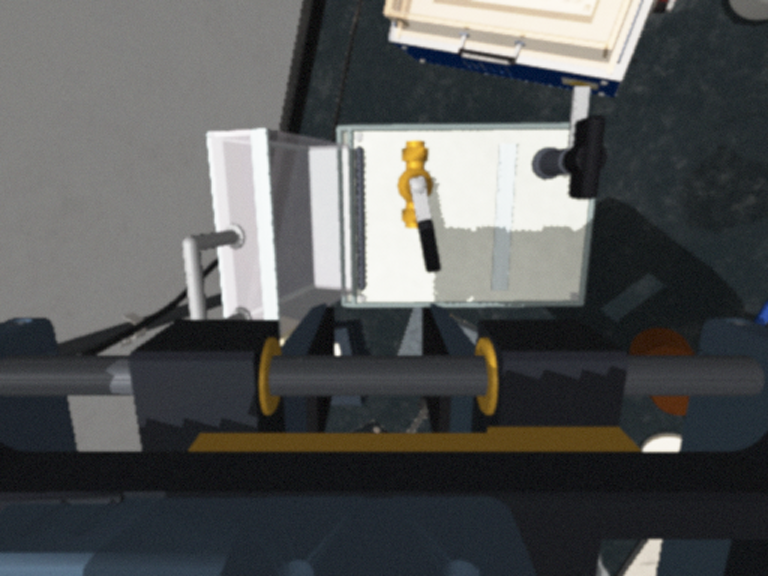

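View pics/top9z.png

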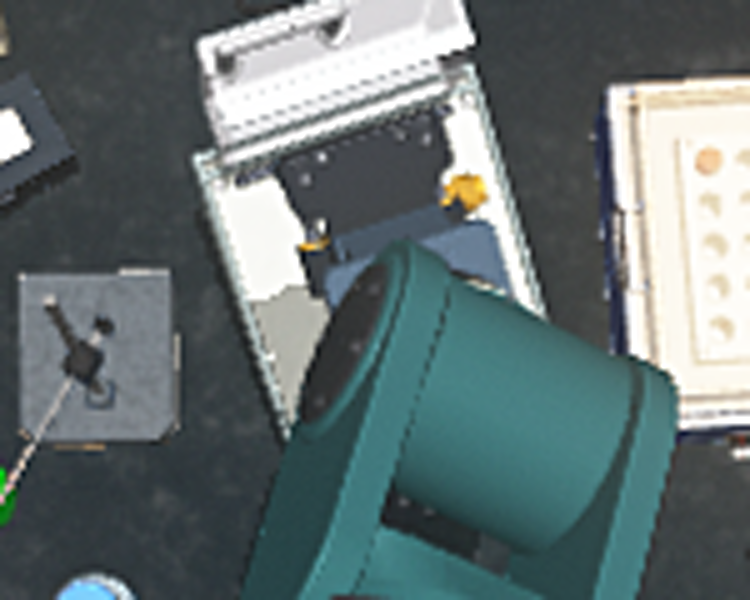

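View pics/side9z.png

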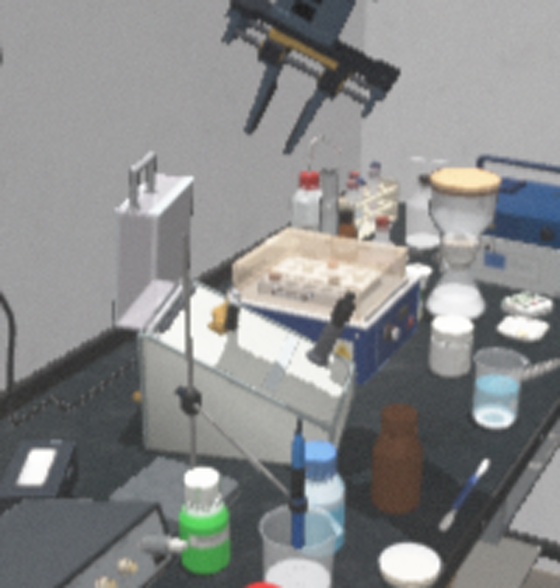

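The hood stays up. In the wrist view the lever pivot is at about (416,184) and the sleeve runs from (425,221) to (433,270).

```bash
python3 - <<'E'
from h import *
import pickle
from cell import ctrl
cam=pickle.load(open('w9.pkl','rb'));u=lambda z:unz(z,1.5,0,0)
P={k:onplane(u(z),cam,C0,36) for k,z in dict(ax=(416,184),a=(424,221),b=(433,270),FR=(585,125),).items()}
P['FRn0']=onplane(u((592,124)),cam,C0,0)
P['FLn0']=onplane(u((583,305)),cam,C0,0);P['wing']=onplane(u((588,158)),cam,C0,92)
for k,v in P.items(): print(k,v.round(1))
d=P['b']-P['a']; print('len',np.linalg.norm(d),'ang',np.arctan2(-d[0],d[1]), 'from axis', np.linalg.norm(P['b']-P['ax']))
d=P['b']-P['ax'];print(np.arctan2(-d[0],d[1]))
im=cv2.imread('pics/w9.png')[80:290,330:620]; cv2.imwrite('pics/w9z.png',cv2.resize(im,None,fx=2.6,fy=2.6,interpolation=cv2.INTER_CUBIC))
E
```

```text
ax [173.7 -32.8]
a [166.   -0.8]
b [156.7  43.6]
FR [ 32.1 -81.1]
FRn0 [  9.4 -86.2]
FLn0 [-1.8 87.5]
wing [ 52.8 -51.6]
len 45.397453841528296 ang 0.20624621734399284 from axis 78.31442771639291
0.21934919342115416
```

View pics/w9z.png

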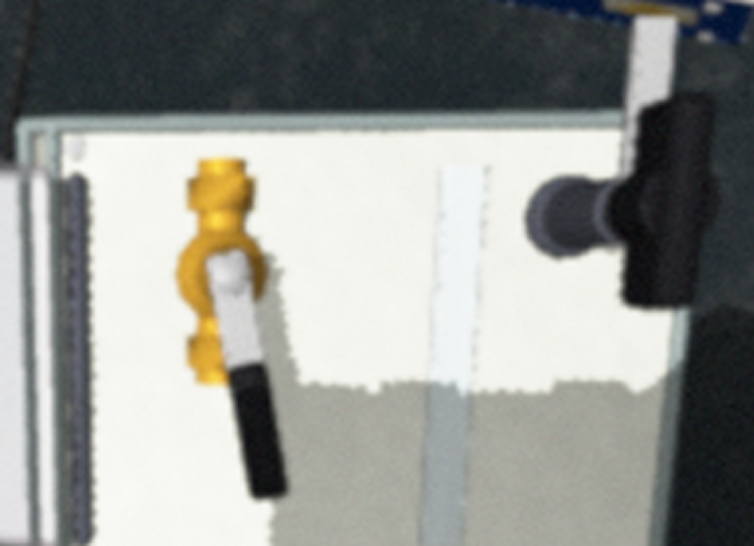

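```bash
cat >> h.py <<'E'
def levpose(th,r=58,n=41,ax=(172.5,-33.)):
    return toworld(face(ax[0]-r*np.sin(th),ax[1]+r*np.cos(th),n),C0),toolR(C0,np.pi/2-th)
E
python3 - <<'E'
from h import *
from cell import ctrl
go(ctrl,*levpose(.21,n=110)); infa(ctrl,C0)
E
```

```text
t 12.5 row [  7.7  46.6 154.4] [ -0.07  -0.1  -12.02] |F [1.  0.1 0.4] j [-0.31 -0.13  2.07  0.33  0.86  2.36] w 36.4
TCP s,y,n [206.8  31.7 264.4]
toolR in face [[0.0, -1.0, 0.001], [-1.0, -0.0, -0.002], [0.002, -0.001, -1.0]]
```

```bash
python3 -m crank '[[0.4,7.7,46.6,40,0,0,-6],[0.4,7.7,46.6,85,0,0,-12],[0.4,7.7,46.6,125,0,0,-12],[0.4,7.7,46.6,154,0,0,-12],[0.4,7.7,46.6,154,0,0,-12],[0.4,7.7,46.6,154,0,0,-12],[0.4,7.7,46.6,154,0,0,-12],[0.4,7.7,46.6,154,0,0,-12]]'; python3 - <<'E'
from h import *
from cell import ctrl
import pickle
go(ctrl,*levpose(.21)); infa(ctrl,C0)
cam=ctrl.camera_params('wrist'); im=ctrl.capture('wrist')[:,:,::-1]; pickle.dump(cam,open('w10.pkl','wb'))
cv2.imwrite('pics/w10.png',cv2.resize(im,None,fx=1.5,fy=1.5,interpolation=cv2.INTER_CUBIC))
im=ctrl.capture('side')[60:270,140:340,::-1]; cv2.imwrite("pics/side10z.png",cv2.resize(im,None,fx=2.8,fy=2.8,interpolation=cv2.INTER_CUBIC))
E
```

```text
clock: 13.3
tool_pos: [587.7, -92.9, 218.9]
orientation: [-0.16, 0.843, -0.493, 0.148]
ft_force: [-0.1, -0.8, -0.8]
grip_width: 36.5
t 13.3 row [-0.3 -0.1 70.7] [-0.12 -0.18 -0.02] |F [-0.1 -0.8 -0.8] j [-0.3   0.11  2.15  0.47  0.55  1.97] w 36.5
TCP s,y,n [160.2  23.6 111.7]
toolR in face [[0.208, -0.978, 0.003], [-0.978, -0.208, -0.003], [0.003, -0.002, -1.0]]
```

View pics/w10.png

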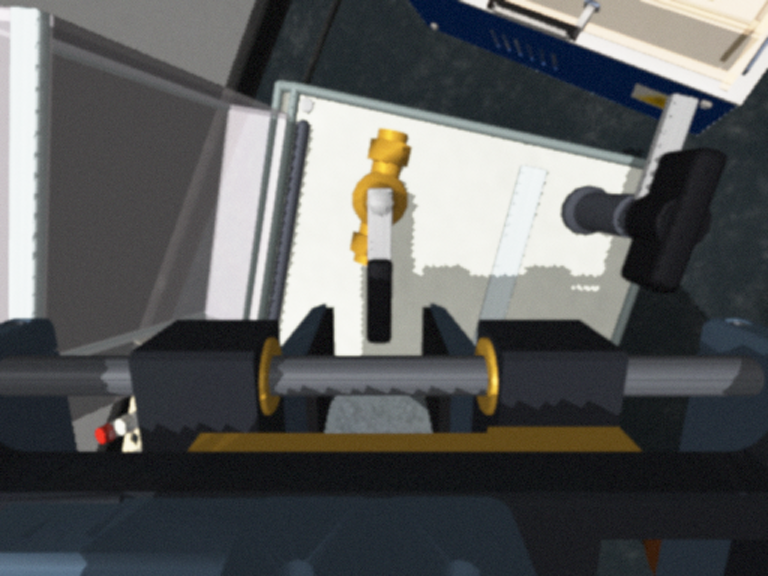

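View pics/side10z.png

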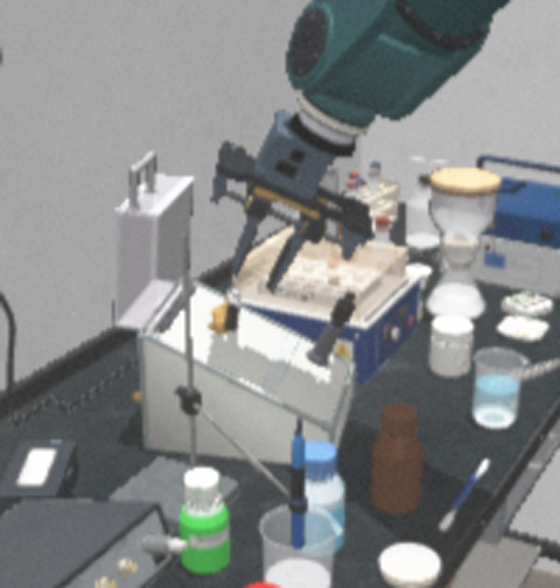

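```bash
python3 - <<'E'
from h import *
import pickle
from cell import ctrl
cam=pickle.load(open('w10.pkl','rb'));u=lambda z:unz(z,1.5,0,0)
for z in ((379,196),(379,262),(379,341)): print(onplane(u(z),cam,C0,40).round(1))
E
```

```text
[173.2 -34.7]
[165.9  -0.8]
[156.5  43.3]
```

```bash
python3 -m crank '[[0.4,0,0,30,0,0,0],[0.4,0,0,55,0,0,0],[0.4,0,0,67,0,0,0],[0.4,0,0,70.5,0,0,0],[0.4,0,0,70.5,0,0,0],[0.4,0,0,70.5,0,0,0]]' ; python3 - <<'E'
from h import *
from cell import ctrl
go(ctrl,*levpose(.21)); infa(ctrl,C0)
E
```

```text
clock: 14.0
tool_pos: [615.9, -84.0, 154.3]
orientation: [-0.16, 0.843, -0.493, 0.147]
ft_force: [0.9, -0.3, 0.1]
grip_width: 36.6
t 14.0 row [ 0.1 -0.8 -0.4] [-0.07 -0.12 -0.05] |F [ 0.9 -0.3  0.1] j [-0.27  0.26  2.12  0.56  0.44  1.89] w 36.6
TCP s,y,n [159.6  23.7  40.6]
toolR in face [[0.208, -0.978, 0.002], [-0.978, -0.208, -0.002], [0.002, -0.001, -1.0]]
```

```bash
python3 -m crank '[[0,0,-0.7,0,0,0,0],[0,0,-0.7,0,0,0,0],[0,0,-0.7,0,0,0,0],[0,0,-0.7,0,0,0,0],[0,0,-0.7,0,0,0,0],[0,0,-0.7,0,0,0,0]]' 25; python3 - <<'E'
from h import *
from cell import ctrl
go(ctrl,*levpose(.21)); infa(ctrl,C0)
for f in (4,10,17,24,31,38,45,52,59,66,72,76,78,79,80):
    t=np.deg2rad(f); print(f,(58*(1-np.cos(t))).round(1),(58*np.sin(t)).round(1))
E
```

```text
clock: 14.6
tool_pos: [616.1, -83.6, 153.8]
orientation: [-0.16, 0.843, -0.493, 0.146]
ft_force: [-5.3, -3.4, 6.5]
grip_width: 13.8
t 14.6 row [ 0.4 -0.6 -1. ] [-0.03 -0.09 -0.09] |F [-5.3 -3.4  6.5] j [-0.26  0.26  2.12  0.56  0.44  1.89] w 13.8
TCP s,y,n [159.7  24.   40. ]
toolR in face [[0.207, -0.978, 0.001], [-0.978, -0.207, -0.001], [0.002, -0.0, -1.0]]
4 0.1 4.0
10 0.9 10.1
17 2.5 17.0
24 5.0 23.6
31 8.3 29.9
38 12.3 35.7
45 17.0 41.0
52 22.3 45.7
59 28.1 49.7
66 34.4 53.0
72 40.1 55.2
76 44.0 56.3
78 45.9 56.7
79 46.9 56.9
80 47.9 57.1
```

```bash
python3 -m crank '[[0,0.1,4,0,0,0,-4],[0,0.9,10.1,0,0,0,-10],[0,2.5,17,0,0,0,-17],[0,5,23.6,0,0,0,-24],[0,8.3,29.9,0,0,0,-31],[0,12.3,35.7,0,0,0,-38],[0,17,41,0,0,0,-45],[0,17,41,0,0,0,-45]]' 25; python3 - <<'E'
from h import *
from cell import ctrl
go(ctrl,*levpose(.21+np.pi/4)); infa(ctrl,C0)
E
```

```text
clock: 15.4
tool_pos: [592.2, -117.5, 138.3]
orientation: [-0.092, 0.967, -0.131, 0.197]
ft_force: [-1.3, 4.9, 5.8]
grip_width: 13.9
t 15.4 row [ 0.6 -0.2 -1. ] [ 0.02 -0.07  0.16] |F [-1.3  4.9  5.8] j [-0.34  0.27  2.16  0.64  0.44  0.95] w 13.9
TCP s,y,n [123.3  -1.2  40. ]
toolR in face [[0.84, -0.542, 0.001], [-0.542, -0.84, -0.001], [0.001, 0.0, -1.0]]
```

```bash
python3 -m crank '[[0,0.4,7.1,0,0,0,-7],[0,1.7,14,0,0,0,-14],[0,3.9,20.8,0,0,0,-21],[0,6.3,26.3,0,0,0,-27],[0,8.3,29.9,0,0,0,-31],[0,9.4,31.6,0,0,0,-33],[0,9.9,32.4,0,0,0,-34],[0,9.9,32.4,0,0,0,-34]]' 25; python3 - <<'E'
from h import *
from cell import ctrl
go(ctrl,*levpose(np.pi/2)); infa(ctrl,C0); print(ctrl.get_state()['torque'])
E
```

```text
clock: 16.2
tool_pos: [593.8, -149.4, 134.5]
orientation: [-0.032, 0.964, 0.155, 0.214]
ft_force: [-0.4, 14.8, 8.9]
grip_width: 13.4
t 16.2 row [ 0.1  0.8 -1.1] [-0.12 -0.05  0.88] |F [-0.4 14.8  8.9] j [-0.4   0.29  2.13  0.66  0.46  0.29] w 13.4
TCP s,y,n [114.4 -32.2  39.9]
toolR in face [[1.0, 0.015, 0.001], [0.015, -1.0, 0.002], [0.001, -0.002, -1.0]]
[ 2.66316083 -0.51837841  0.66517303]
```

```bash
python3 -m crank '[[0,0.2,1.5,0,0,0,-0.5],[0,0.3,3,0,0,0,-1],[0,0.3,3,0,0,0,-1]]' 25; python3 - <<'E'
from h import *
from cell import ctrl
go(ctrl,*levpose(np.pi/2)); infa(ctrl,C0); print(ctrl.get_state()['torque'])
E
```

```text
clock: 16.5
tool_pos: [593.9, -149.9, 134.3]
orientation: [-0.033, 0.962, 0.164, 0.214]
ft_force: [-3.8, 33.6, 17.0]
grip_width: 13.9
t 16.5 row [ 0.2  0.4 -1.3] [-0.44  0.03  1.84] |F [-3.8 33.6 17. ] j [-0.4   0.3   2.13  0.66  0.47  0.27] w 13.9
TCP s,y,n [114.3 -32.6  39.7]
toolR in face [[0.999, 0.032, -0.001], [0.032, -0.999, 0.008], [-0.0, -0.008, -1.0]]
[ 6.00749079 -0.30096712  1.87059382]
```

```bash
python3 -m crank '[[0,0,-1.5,0,0,0,0.5],[0.4,0,-1.5,0,0,0,0.5],[0.4,0,-1.5,0,0,0,0.5],[0.4,0,-1.5,0,0,0,0.5],[0.4,0,-1.5,0,0,0,0.5],[0.4,0,-1.5,-25,0,0,0],[0.4,0,-1.5,-60,0,0,0],[0.4,-15,0,-100,0,0,0],[0.4,-30,0,-140,0,0,0],[0.4,-30,0,-150,0,0,0],[0.4,-30,0,-150,0,0,0],[0.4,-30,0,-150,0,0,0]]' 25; python3 - <<'E'
from h import *
from cell import ctrl
import pickle
infa(ctrl,C0)
cam=ctrl.camera_params('wrist'); im=ctrl.capture('wrist')[:,:,::-1]; pickle.dump(cam,open('w11.pkl','wb'))
cv2.imwrite('pics/w11.png',cv2.resize(im,None,fx=1.5,fy=1.5,interpolation=cv2.INTER_CUBIC))
im=ctrl.capture('side')[60:270,140:340,::-1]; cv2.imwrite("pics/side11z.png",cv2.resize(im,None,fx=2.8,fy=2.8,interpolation=cv2.INTER_CUBIC))
print(ctrl.get_state()['joints'])
E
```

```text
clock: 17.7
tool_pos: [509.0, -181.5, 256.9]
orientation: [-0.029, 0.962, 0.164, 0.215]
ft_force: [-0.1, 0.7, -1.2]
grip_width: 36.4
TCP s,y,n [ 84.1 -37.4 189.1]
toolR in face [[0.999, 0.034, 0.0], [0.034, -0.999, -0.001], [0.0, 0.001, -1.0]]
[-0.53220726 -0.01525205  2.20571897  0.49966657  0.71246441  0.35787855]
```

View pics/w11.png

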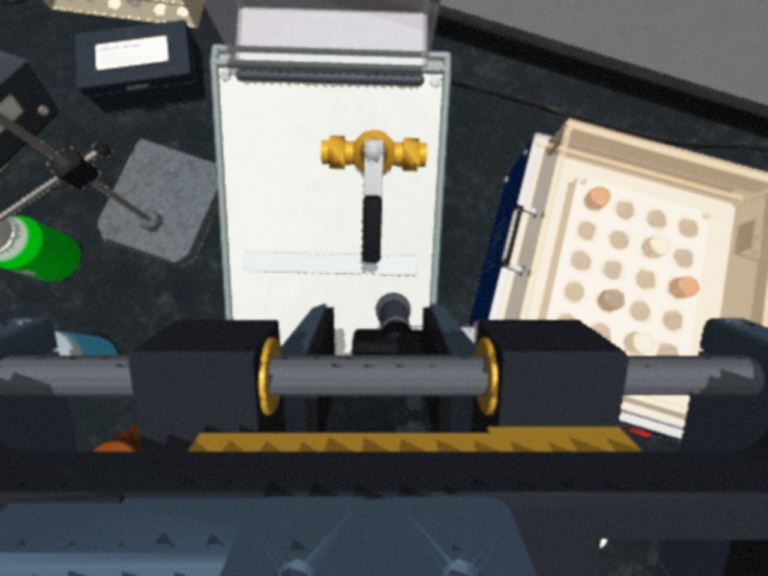

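View pics/side11z.png

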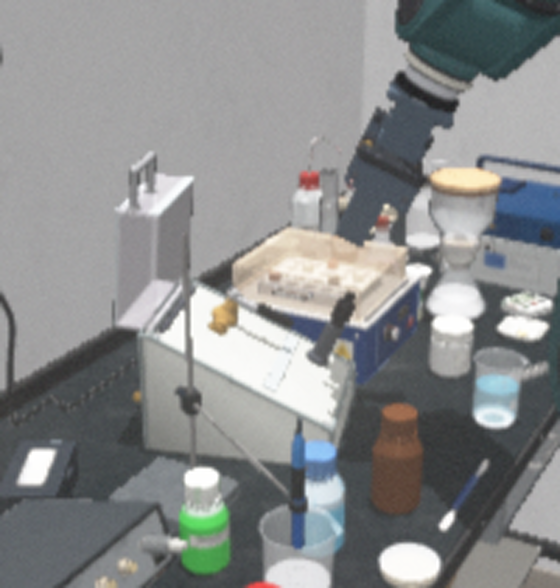

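```bash
python3 -m crank '[[0.4,-40,0,-40,0,0,0],[0.4,-80,20,-70,0,0,0],[0.4,-110,60,-90,0,0,0],[0.4,-120,100,-100,0,0,0],[0.4,-120,100,-100,0,0,0],[0.4,-120,100,-100,0,0,0]]'; python3 - <<'E'
from h import *
import pickle
from cell import ctrl
cam=pickle.load(open('w11.pkl','rb'));u=lambda z:unz(z,1.5,0,0)
a,b=[onplane(u(z),cam,C0,42) for z in ((373.5,150),(371.5,258))]; print(a,b, np.arctan2(-(b-a)[0],(b-a)[1]))
im=ctrl.capture('top')[:,:,::-1]
d=cv2.absdiff(im,cv2.imread('pics/top0.png')).max(2)
im2=im[80:260,190:390]; cv2.imwrite("pics/top12z.png",cv2.resize(im2,None,fx=3.3,fy=3.3,interpolation=cv2.INTER_CUBIC))
S=ctrl.capture('side')[:,:,::-1]; d=cv2.absdiff(S,cv2.imread('pics/side0.png')).max(2)
for k,(x0,x1,y0,y1) in dict(bottle=(242,268,215,260),jar=(292,312,170,196),beaker=(306,330,182,216)).items(): print(k,d[y0:y1,x0:x1].mean(),np.percentile(d[y0:y1,x0:x1],98))
s=ctrl.get_state(); print(s['clock'],s['ft_force'])
E
```

```text
clock: 18.4
tool_pos: [398.6, -325.7, 297.8]
orientation: [-0.029, 0.963, 0.163, 0.214]
ft_force: [-0.2, -0.6, -0.2]
grip_width: 36.5
[171.74770429 -31.95081088] [ 98.07775225 -32.84856506] 1.582981888523034
bottle 12.438461538461539 21.0
jar 10.357692307692307 18.0
beaker 9.821078431372548 17.0
18.5 [0.31449816 0.52700288 0.07823568]
```

View pics/top12z.png

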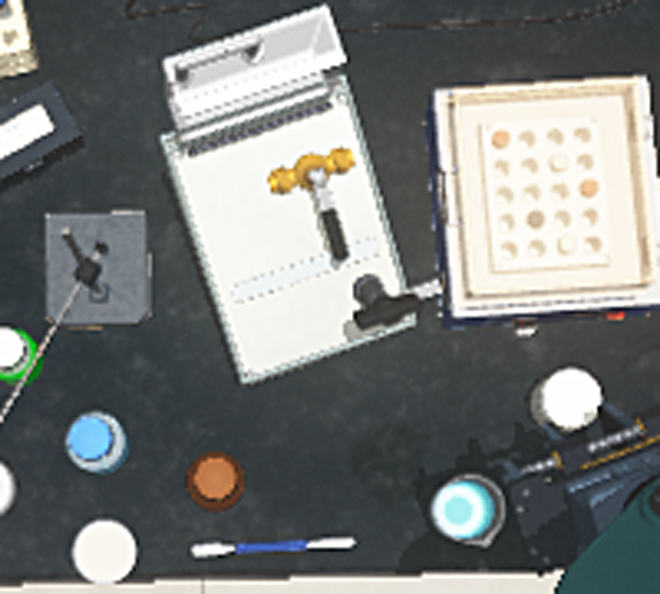

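```bash
python3 - <<'E'
from cell import ctrl
print(ctrl.sign_off())
E
```

```text
the job is handed in; nothing more can be done
None
```

The gas is shut off and the job was handed in at about 18.5 s of the 72 s allowed.

- **Latch:** I gripped the wing and turned it from about 0.23 rad clockwise. The commanded turn went about 1.3° past a quarter turn and the wrist force rose to about 29 N. The wrist and top pictures show the tongue pointing to the console's right. I did not push further to confirm the stop.
- **Hood:** I swung it up by the D-handle. The wrist read 0.9 N, 1.1 N and 0.1 N on its three axes as it first lifted, so it was not forced against the latch. At about 110° the force rose to 28 N with almost no further travel, so it was at its stop. It stayed up after release in every later picture.
- **Lever:** I turned it counter-clockwise from about 0.21 rad. At the end the force rose to about 38 N with only 0.4 mm of movement. The last picture puts the lever at 1.58 rad against the 1.571 stop, so it points straight down the slope.
- **Bottle, jar and beaker:** the side view before and after shows no change around them. The arm had moved clear and the wrist force was near zero at hand-in.

None of these checks failed. The one disagreement was a few millimetres in the tool position while the arm was still settling. I corrected it before gripping the latch.

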